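# Switch off the stamp exposure unit and hold its lid open

### The arm

A 7-joint arm with a two-finger parallel gripper is mounted at the origin on the work surface. World frame = base frame: x ahead of the robot, y to its left, z up, the work surface at z = 0. Lengths are in m, angles in rad, forces in N, time in s.
With the tool pointing down it reaches from about 0.425 to 0.875 m from the base axis. Payload 8.4 kg.
Tool frame: the origin (TCP) lies midway between the tips of the shut fingers; the grasp point (between the pads) lies 19 mm behind it; z points along the fingers, y is the line along which they close (so a half turn about z gives the same grasp; the last joint's range is limited). The gripper opens to 87 mm and grips with 3 to 60 N. Pads are 19 mm wide; open, the fingers measure 117 mm over their backs; the gripper's body (75 mm by 190 mm) begins 51 mm behind the grasp point.
Start: joints at [-1.31, 0.333, 0.04, 1.465, -0.013, 1.343, -0.059], TCP at [0.229, 0.608, 0.223] pointing down, gripper open.
Joint ranges: [-2.58, 2.58], [-0.38, 2.09], [-1.3, 1.39], [0.25, 2.4], [-1.5, 4.64], [0.08, 2.09], [-2.65, 2.65]. Speed limits (rad/s): [2.22, 2.22, 2.79, 2.79, 3.14, 3.14, 3.14].

### API

Orientations are given as a rotation vector (axis times angle).
In Python, from plant import status, eyes, order gives the robot as it stands.
- The arm moves only by the tool servo_tool, never from a script. Its arguments are lists of equal length, an entry for each row: "linear": the shift along the tool's x, y, z in a scale on which 1.0 is 800 mm, a list of three; "angular": the turn, a rotation vector about the tool's x, y, z in shares of 2 pi rad (1.0 is 2 pi rad), a list of three; "grip": the opening, from -1 (shut) to 1 (fully open). In form: {"linear": [[dx, dy, dz], ...], "angular": [[rx, ry, rz], ...], "grip": [grip, ...]}. A call has exactly 8 rows; each row is the pose to reach, as a shift and turn from the pose commanded when the call began, along the tool's axes at that moment; what a row does not reach only later rows make up. A row lasts 1/12 s, in which the tool goes at most 41.7 mm and 7.16 degrees, less where a joint would pass 70% of its speed; a pose out of reach is approached as far as the arm can. No shift or turn number may pass 1 either way. A call with a gripper value outside its range is refused whole. The fingers move at their own pace and stop on an object; "force" is the grip in N (left out, the last holds). Time passes only in rows, so rows that repeat a pose let the fingers close, or fill a call up. It gives the time, the measured TCP pose, the force, the opening and the grip force at its end, in the units of the state.
- status.get_obs(): the state, without advancing time (a new reading comes with each control period).
- eyes.read_camera(name): name is "side" or "top"; returns the picture (480x640x3 uint8, red, green, blue); there is no depth.
- eyes.get_calibration(name): a dict with "camera_matrix" (3x3 intrinsics, pixels), "xyz" and "orientation" of the camera in the world. Camera axes: x right, y down, z forward; pixel columns grow to the right and rows downward; lengths in m; the calibration is good to about 2 mm. A picture is of the moment at which its call begins. get_calibration takes no time and is no camera call.
- order.sign_off(): hands the job in; it is judged then, once.
The state is a dict: "clock": time; "joint_pos": joint angles; "qd": joint speeds; "joint_efforts": joint torques, N m; "eef_pos": TCP position; "eef_rot": TCP orientation; "wrist_force": force on the tool from outside, world axes, zero at the start; "ft_torque": the same for the moment, N m; "finger_gap": opening from 0.0 (shut) to 1.0 (fully open); "grip_force": force on a finger pad.
Only numpy, scipy, OpenCV 4.12 (cv2) and the standard library are available. Lean on these libraries where they do the work, as an engineer would, in place of code of your own. Each camera call takes 0.05 s, during which the arm holds its last target. There are 200 camera calls.

### The job

The stamp plate has had enough light: turn the exposure unit's timer dial all the way back to its off stop while the lid is still shut. Then raise the lid and hold it 60 degrees open, so that I can lift the plate out with both hands; the lid has no stay and falls shut by itself, so finish still holding it there, without letting go. Leave the stamps and the ink pad around the unit where they are.

Things in the scene. Friction and masses are not known exactly. Their poses are not given: they have to be found in the camera images.
- unit: stamp exposure unit, fixed light grey steel case 260 (x) x 400 (y) x 85 mm high. Origin: centre of its underside, on the table; x from its front (robot side) to its rear, y to its left, z up. The lamp bay under the lid takes the left part; the bare control deck, 85 mm above the table, is the 115 mm wide strip on the right with the dial and, behind it, a small rocker switch and lamp (not needed).
- lid (a joint): lid's opening angle, rad: 0 shut (flat), 1.047 is 60 degrees, end stop 1.40. Hinged along the rear edge of the lamp bay, swings up from the front; 0.5 to 0.85 kg, nearly free hinge, no stay or spring: let go at any angle it falls shut. Light grey slab 250 (x) x 275 (y) x 20 mm; shut, its underside is 87 and its top 107 mm above the table.
- lid_handle (a point): middle of the lid's steel D handle: round bar 12 mm thick, 110 mm long between two posts, parallel to the hinge; its centre line is 38 mm above the lid's top and 35 mm behind its front edge. Shut: 215 mm in front of and 58 mm above lid_hinge, 145 mm above the table. The bar can turn in the grip, so the gripper may stay pointing down. Lid's axes: x to the hinge, y along the bar, z out of its top.
- lid_hinge (a point): middle of the lid's hinge line, which runs along the unit's y; at unit x = +125, y = +57.5, 87 mm above the table. Axes are the lid's, turning with it.
- dial (a joint): timer dial, rad clockwise (from above) from its off stop: 0 is off, a hard stop; one minute is 0.471; far end 4.712. So it is turned off anticlockwise. At 0 its pointer is over the thick scale mark, 135 degrees anticlockwise from the unit's x axis (half to the front, half to the left). Stays where it is left; friction 0.04 N m.
- dial_grip (a point): grip point on the dial's upright axis, 10 mm below the top of its black grip bar, 110 mm above the table; at unit x = -30, y = -142.5 mm. Bar 44 mm long, 14 thick, 28 high, on a disc 46 mm across and 6 mm thick whose underside is 86.5 mm above the table. The point's x axis lies along the bar to its white pointer end and turns with it; y is across the bar.
- wood_stamp: bystander, loose: wooden hand stamp, block 70 x 45 mm with a turned handle, 78 mm high. Origin: centre of its underside.
- ball_stamp: bystander, loose: round stamp, black foot 56 mm across with a clear ball handle, 73 mm high. Origin: centre of its underside.
- self_inker: bystander, loose: self-inking stamp, black and red plastic, 42 x 62 mm, 98 mm high. Origin: centre of its underside.
- ink_pad: bystander, loose: flat closed ink pad tin 88 x 128 mm, 18 mm high. Origin: centre of its underside.

How it is judged:
By the outcome, as a careful person would: the job done as asked, in the order asked, and still so for the second after the job is handed in, while the arm keeps its last pose, push and grip.
It also fails if it takes over 64 s, if anything falls off the work surface, if the arm or the gripper's body presses on something with over 40 N, if the wrist force passes 120 N, or if a joint passes its speed limit or range.

## Working session

There is one attempt and no reset: what is moved stays moved. The work goes in short steps, Python scripts to look and compute and a tool call to move; the robot and the scene stay as the last step left them, time stands still between calls to the robot, and variables do not carry over. Pictures are saved under pics/ and viewed, at most 10 in all, crops included, and the job is handed in when it is done.

Besides the shell and the picture viewer there is one more tool, called after "Call:" as name(argument=value, ...) on one line, values as JSON. servo_tool: Moves the arm, as the interface text tells. Its arguments: {"type":"object","properties":{"linear":{"type":"array"},"angular":{"type":"array"},"grip":{"type":"array"},"force":{"type":"number"}},"required":["linear","angular","grip"]}

```bash
mkdir -p pics; python3 - <<'E'
from plant import status, eyes, order
import cv2
for n in("top","side"):
    cv2.imwrite(f"pics/{n}0.png",eyes.read_camera(n)[:,:,::-1]); print(eyes.get_calibration(n))
print(status.get_obs())
E
```

```text
{'camera_matrix': array([[534.68511249,   0.        , 320.58122856],
       [  0.        , 534.68511249, 236.82648638],
       [  0.        ,   0.        ,   1.        ]]), 'xyz': array([0.4792771 , 0.02001005, 1.1123216 ]), 'orientation': array([-2.12821903,  2.19197195, -0.10271262])}
{'camera_matrix': array([[484.17027103,   0.        , 320.39435594],
       [  0.        , 484.17027103, 240.48465665],
       [  0.        ,   0.        ,   1.        ]]), 'xyz': array([0.4784034 , 0.72326785, 0.754007  ]), 'orientation': array([-0.17863016,  2.80261474, -1.23926263])}
{'clock': 0.1, 'joint_pos': array([-1.3101789 ,  0.33379867,  0.03988097,  1.46619946, -0.0133574 ,
        1.34328793, -0.0585037 ]), 'qd': array([ 0.00146643, -0.00183007, -0.00022211, -0.00138697,  0.00015463,
        0.00042568, -0.00012099]), 'joint_efforts': array([ 4.58601076e-03, -6.57815909e+01,  1.34008549e+00, -4.04709792e+01,
       -5.96506591e-02,  4.09525854e-02,  1.05341451e-04]), 'eef_pos': array([0.22876021, 0.60795866, 0.22176707]), 'eef_rot': array([-5.62160891e-01, -3.09076492e+00,  2.23586514e-03]), 'wrist_force': array([ 0.16119185, -0.42963359,  0.77307901]), 'ft_torque': array([-0.00273647,  0.01571719,  0.00937938]), 'grip_force': 0.0, 'finger_gap': 0.9994725000531219}
```

View pics/top0.png

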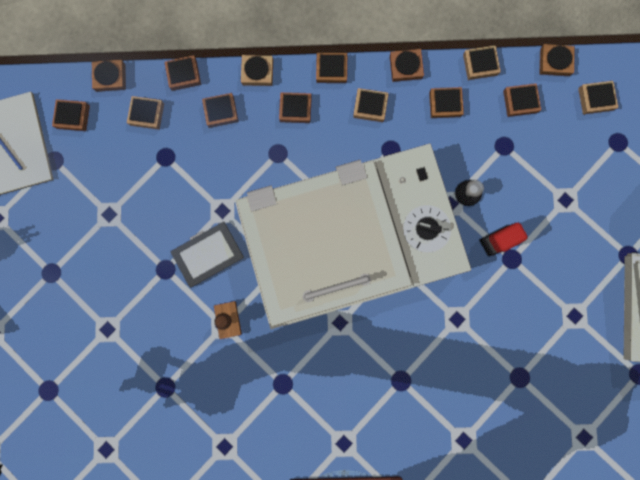

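View pics/side0.png

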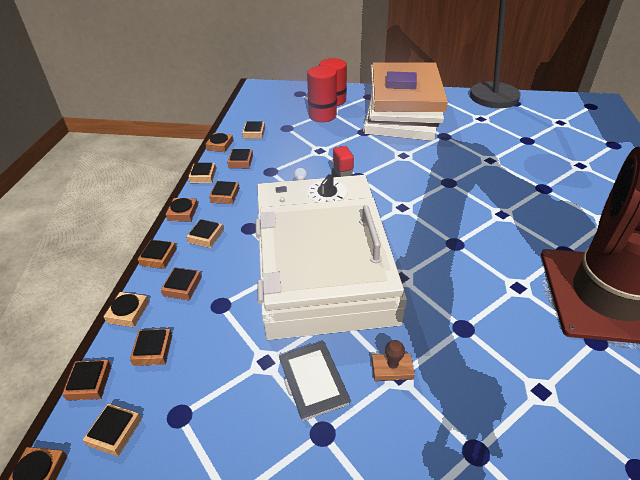

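The top view shows the unit at px (237–470, 145–325), the dial near (429,228) and the handle from (305,296) to (385,274). The side view shows the same layout. I'll enlarge both.

```bash
python3 - <<'E'
import cv2
a=cv2.imread("pics/top0.png")[140:335,230:480]; cv2.imwrite("pics/tc.png",cv2.resize(a,None,fx=3,fy=3,interpolation=cv2.INTER_CUBIC))
a=cv2.imread("pics/top0.png")[195:260,395:465]; b=cv2.imread("pics/side0.png")[165:215,295:365]
cv2.imwrite("pics/dc.png",cv2.vconcat([cv2.resize(a,(560,300)) if 0 else cv2.resize(a[5:60],(490,385),interpolation=2),cv2.resize(b[10:40],(490,210),interpolation=2)]))
E
```

```text
(no output)
```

View pics/tc.png

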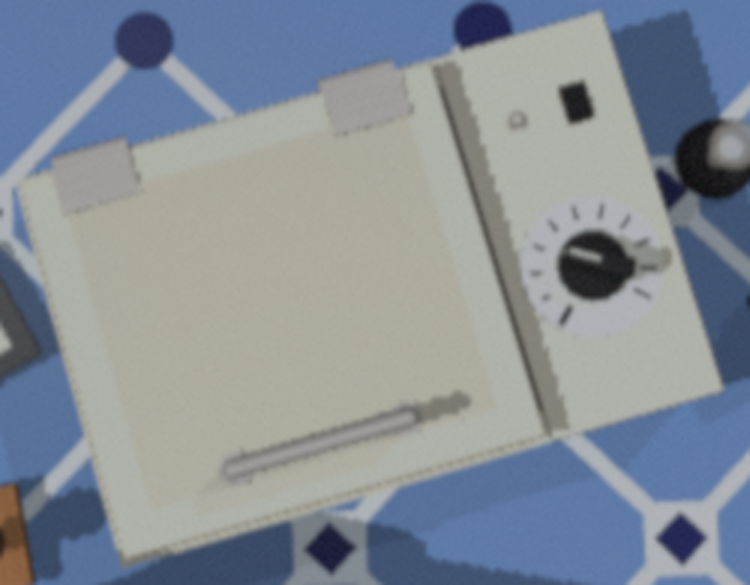

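View pics/dc.png

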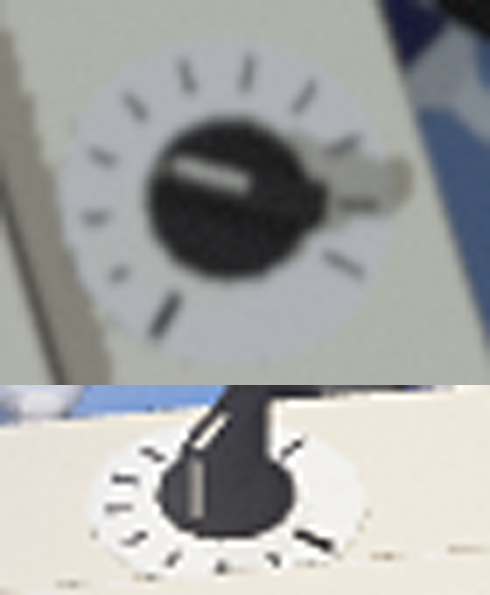

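The thick mark is at crop px (165,315), and the dial's white pointer line runs from (250,185) to (175,165), so the pointer end faces left. Next I'll fit the unit pose.

```bash
cat > h.py <<'E'
import numpy as np
from scipy.optimize import least_squares
from scipy.spatial.transform import Rotation as R
from plant import status, eyes, order
C={n:eyes.get_calibration(n) for n in("top","side")}
def proj(n,P):
    c=C[n]; q=(np.atleast_2d(P)-c["xyz"])@R.from_rotvec(c["orientation"]).as_matrix()
    q=q@c["camera_matrix"].T; return q[:,:2]/q[:,2:]
def unproj(n,px,z):
    c=C[n]; d=R.from_rotvec(c["orientation"]).as_matrix()@np.linalg.solve(c["camera_matrix"],[*px,1])
    return c["xyz"]+d*(z-c["xyz"][2])/d[2]
def U(p,P): # unit->world
    c,s=np.cos(p[2]),np.sin(p[2]); P=np.atleast_2d(P)
    return np.c_[p[0]+c*P[:,0]-s*P[:,1],p[1]+s*P[:,0]+c*P[:,1],P[:,2]]
E
python3 - <<'E'
from h import *
L=[(.13,-.2,.085),(-.13,-.2,.085),(-.125,-.08,.107),(.125,.195,.107),(-.09,.0025,.15),(-.09,.1125,.15),(-.03,-.1425,.0925)]
px=np.array([(603,12),(722,388),(548,435),(20,187),(412,415),(232,468)])/3+[230,140]
px=np.vstack([px,[395+232/7,200+198/7]])
f=lambda p:(proj("top",U(p,L))-px).ravel()
r=least_squares(f,[.5,0,.2],loss="soft_l1"); p=r.x; print(p,f(p).reshape(-1,2).round(1))
S=[(.13,-.2,.085),(-.13,-.2,.085),(-.125,.195,.107),(-.09,.0025,.145),(-.09,.1125,.145)]
print(proj("side",U(p,S)).round(1), "exp (259,182)(371,177)(402,292)(365,208)(377,260)")
np.save("p.npy",p)
a=unproj("top",(395+250/7,200+185/7),.12);b=unproj("top",(395+175/7,200+165/7),.12)
g=U(p,[(-.03,-.1425,.11)])[0]; print("dial",g,"line from",a,"to",b)
th=lambda v:np.degrees(np.arctan2(v[1],v[0])-p[2])
print("ang",th(b-a),th(b-g),"handle",U(p,[(-.09,.0575,.145)]),"hinge",U(p,[(.125,.0575,.087)]))
t=unproj("top",(395+165/7,200+315/7),.0925); print("thick",th(t-g))
o=status.get_obs(); print(R.from_rotvec(o["eef_rot"]).as_matrix().round(3))
E
```

```text
[ 0.59243365 -0.02977303  0.2574118 ] [[-0.4 -1.1]
 [ 1.2  0.7]
 [ 0.3  0.1]
 [-0.8 -2.5]
 [-0.5  0.6]
 [ 0.6  0.4]
 [-0.1 -0. ]]
[[256.5 182.9]
 [364.3 173.6]
 [403.6 288.2]
 [364.9 207.1]
 [376.1 243.5]] exp (259,182)(371,177)(402,292)(365,208)(377,260)
dial [ 0.59969952 -0.17521532  0.11      ] line from [ 0.59972255 -0.17513329  0.12      ] to [ 0.60570187 -0.15546858  0.12      ]
ang 58.33878166886366 58.343859077226924 handle [[0.4907607 0.0029204 0.145    ]] hinge [[0.6986769  0.05765477 0.087     ]]
thick 133.47108511779686
[[-0.936  0.352 -0.   ]
 [ 0.352  0.936 -0.001]
 [-0.    -0.001 -1.   ]]
```

Dial axis is at (0.600, -0.175) with the bar at 73° in world. It needs 76.7° anticlockwise to reach off.

Units first: shifts go in shares of 800 mm and turns go in shares of 2 pi rad. So -22.3 cm / 80 = -0.2788, -19.2 cm / 80 = -0.24, 28.8 degrees / 360 = 0.08.

Call:
servo_tool(linear=[[-0.035, -0.03, 0], [-0.07, -0.06, 0], [-0.105, -0.09, 0], [-0.14, -0.12, 0], [-0.175, -0.15, 0], [-0.21, -0.18, 0], [-0.245, -0.21, 0], [-0.2788, -0.24, 0]], angular=[[0, 0, 0.01], [0, 0, 0.02], [0, 0, 0.03], [0, 0, 0.04], [0, 0, 0.05], [0, 0, 0.06], [0, 0, 0.07], [0, 0, 0.08]], grip=[0.5, 0.2, -0.1, -0.1, -0.1, -0.1, -0.1, -0.1], force=15)

```text
clock: 0.77
eef_pos: [0.3705, 0.3482, 0.2223]
eef_rot: [-1.318, -2.852, 0.001]
wrist_force: [0.4, 0.1, 0.1]
finger_gap: 0.496
grip_force: 0.0
```

```bash
cat >> h.py <<'E'
def to(x,y,z,az,pitch=0):
    """print tool-frame shift (cm) and turn (deg) to tool-down pose with tool y at azimuth az deg"""
    o=status.get_obs(); M=R.from_rotvec(o["eef_rot"]); a=np.radians(az)
    yv=np.array([np.cos(a),np.sin(a),0]); zv=np.array([0,0,-1.]); xv=np.cross(yv,zv)
    T=R.from_matrix(np.c_[xv,yv,zv])
    print(o["clock"],"pos",o["eef_pos"].round(4),"yaz",np.degrees(np.arctan2(*M.as_matrix()[1::-1,1])).round(2),"q",o["joint_pos"].round(2),"F",o["wrist_force"].round(1),"T",o["ft_torque"].round(2),"gap",round(o["finger_gap"]*87,1),"gf",round(o["grip_force"],1))
    print("lin",(M.inv().apply(np.array([x,y,z])-o["eef_pos"])*100).round(2),"ang",np.degrees((M.inv()*T).as_rotvec()).round(2))
E
python3 -c "
from h import *
to(.51,.08,.22,11.8)"
```

```text
0.7667 pos [0.3705 0.3482 0.2223] yaz 40.39 q [-1.07  0.04  0.24  1.81 -0.01  1.29 -0.13] F [0.4 0.1 0.1] T [-0.05 -0.14 -0.  ] gap 43.2 gf 0.0
lin [-29.46  -6.75   0.23] ang [-2.000e-02  0.000e+00  2.859e+01]
```

Scaled: -29.5 cm / 80 = -0.3688, -25.8 cm / 80 = -0.3225, 28.6 degrees / 360 = 0.0794.

Call:
servo_tool(linear=[[-0.0463, -0.01, 0], [-0.0925, -0.0213, 0], [-0.1388, -0.0313, 0], [-0.1838, -0.0425, 0], [-0.23, -0.0525, 0], [-0.2763, -0.0625, 0], [-0.3225, -0.0738, 0], [-0.3688, -0.0838, 0]], angular=[[0, 0, 0.01], [0, 0, 0.02], [0, 0, 0.03], [0, 0, 0.04], [0, 0, 0.05], [0, 0, 0.06], [0, 0, 0.07], [0, 0, 0.0794]], grip=[-0.1, -0.1, -0.1, -0.1, -0.1, -0.1, -0.1, -0.1])

```text
clock: 1.43
eef_pos: [0.5112, 0.0806, 0.2225]
eef_rot: [-1.981, -2.438, -0.0]
wrist_force: [-0.1, 0.9, -0.2]
finger_gap: 0.447
grip_force: 0.0
```

```bash
python3 -c "
from h import *
to(.5995,-.175,.165,-16.9)"
```

```text
1.4333 pos [0.5112 0.0806 0.2225] yaz 11.8 q [-0.76  0.05  0.55  1.81 -0.03  1.29 -0.  ] F [-0.1  0.9 -0.2] T [-0.04 -0.05 -0.  ] gap 38.9 gf 0.0
lin [-26.82   3.41   5.75] ang [-1.00e-02 -1.00e-02  2.87e+01]
```

Scaled: -26.8 cm / 80 = -0.335, -23.5 cm / 80 = -0.2938, 28.7 degrees / 360 = 0.0797.

Call:
servo_tool(linear=[[-0.0425, 0.005, 0], [-0.0838, 0.0113, 0], [-0.1263, 0.0163, 0], [-0.1675, 0.0213, 0.0063], [-0.21, 0.0263, 0.0188], [-0.2513, 0.0325, 0.0375], [-0.2938, 0.0375, 0.0563], [-0.335, 0.0425, 0.0725]], angular=[[0, 0, 0.01], [0, 0, 0.02], [0, 0, 0.03], [0, 0, 0.04], [0, 0, 0.05], [0, 0, 0.06], [0, 0, 0.07], [0, 0, 0.0797]], grip=[-0.1, -0.1, -0.1, -0.1, -0.1, -0.1, -0.1, -0.1])

```text
clock: 2.1
eef_pos: [0.6, -0.174, 0.1634]
eef_rot: [-2.523, -1.871, 0.001]
wrist_force: [0.8, 0.5, -0.3]
finger_gap: 0.452
grip_force: 0.0
```

```bash
python3 -c "
from h import *
to(.5997,-.1752,.098,-16.9)"
```

```text
2.1 pos [ 0.6    -0.174   0.1634] yaz -16.87 q [-0.38  0.39  0.76  1.64 -0.28  1.23  0.14] F [ 0.8  0.5 -0.3] T [-0.03  0.04 -0.  ] gap 39.3 gf 0.0
lin [-0.12  0.01  6.54] ang [-0.03  0.01  0.03]
```

Scaled: 6.5 cm / 80 = 0.0813, 6.4 cm / 80 = 0.08.

Call:
servo_tool(linear=[[-0.0013, 0, 0.0188], [-0.0013, 0, 0.0375], [-0.0013, 0, 0.0563], [-0.0013, 0, 0.0688], [-0.0013, 0, 0.075], [-0.0013, 0, 0.08], [-0.0013, 0, 0.0813], [-0.0013, 0, 0.0813]], angular=[[0, 0, 0], [0, 0, 0], [0, 0, 0], [0, 0, 0], [0, 0, 0], [0, 0, 0], [0, 0, 0], [0, 0, 0]], grip=[-0.1, -0.1, -0.1, -0.1, -0.1, -0.1, -0.1, -0.1])

```text
clock: 2.77
eef_pos: [0.5998, -0.1735, 0.0999]
eef_rot: [2.52, 1.875, 0.001]
wrist_force: [0.5, 0.6, -0.6]
finger_gap: 0.453
grip_force: 0.0
```

Call:
servo_tool(linear=[[0, 0, 0], [0, 0, 0], [0, 0, 0], [0, 0, 0], [0, 0, 0], [0, 0, 0], [0, 0, 0], [0, 0, 0]], angular=[[0, 0, 0], [0, 0, 0], [0, 0, 0], [0, 0, 0], [0, 0, 0], [0, 0, 0], [0, 0, 0], [0, 0, 0]], grip=[-0.4, -0.8, -1, -1, -1, -1, -1, -1], force=15)

```text
clock: 3.43
eef_pos: [0.5988, -0.1734, 0.0998]
eef_rot: [-2.52, -1.874, 0.001]
wrist_force: [-5.0, 2.0, 5.3]
finger_gap: 0.158
grip_force: 15.0
```

```bash
python3 - <<'E'
from h import *
import cv2
to(.5997,-.1752,.098,-16.9)
s=eyes.read_camera("side")[:,:,::-1][120:240,230:390]; cv2.imwrite("pics/s1.png",cv2.resize(s,None,fx=4,fy=4,interpolation=2))
E
```

```text
3.4333 pos [ 0.5988 -0.1734  0.0998] yaz -16.72 q [-0.35  0.45  0.73  1.7  -0.33  1.12  0.18] F [-5.   2.   5.3] T [ 0.28  1.15 -0.03] gap 13.7 gf 15.0
lin [-0.15  0.14  0.18] ang [-0.09 -0.02  0.18]
```

View pics/s1.png

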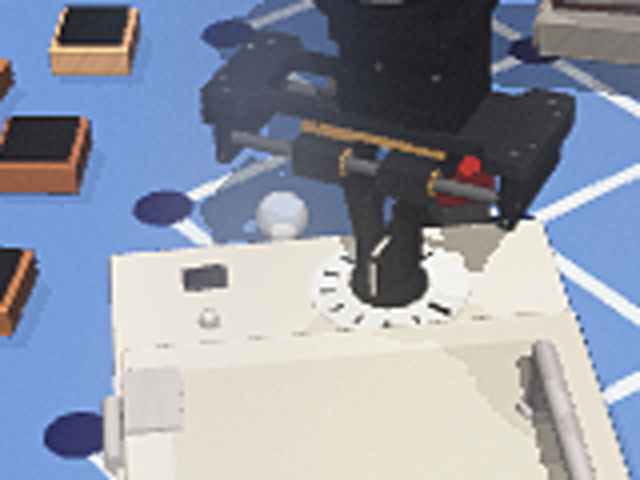

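The bar is gripped (13.7 mm gap), with a slight sideways offset force. I'll correct that while turning.

Scaled: -0.15 cm / 80 = -0.0019, -0.1 cm / 80 = -0.0013, -39 degrees / 360 = -0.1083.

Call:
servo_tool(linear=[[0, -0.0013, 0], [0, -0.0019, 0], [0, -0.0019, 0], [0, -0.0019, 0], [0, -0.0019, 0], [0, -0.0019, 0], [0, -0.0019, 0], [0, -0.0019, 0]], angular=[[0, 0, -0.0111], [0, 0, -0.025], [0, 0, -0.0389], [0, 0, -0.0528], [0, 0, -0.0667], [0, 0, -0.0806], [0, 0, -0.0944], [0, 0, -0.1083]], grip=[-1, -1, -1, -1, -1, -1, -1, -1], force=20)

```text
clock: 4.15
eef_pos: [0.5993, -0.1733, 0.0998]
eef_rot: [1.743, 2.611, 0.001]
wrist_force: [4.2, -0.9, -3.8]
finger_gap: 0.157
grip_force: 20.0
```

```bash
python3 -c "
from h import *
to(.5985,-.1752,.0998,60)"
```

```text
4.15 pos [ 0.5993 -0.1733  0.0998] yaz 22.53 q [-0.25  0.41  0.58  1.7  -0.25  1.1   0.8 ] F [ 4.2 -0.9 -3.8] T [-0.26 -1.07 -0.09] gap 13.6 gf 20.0
lin [-0.14 -0.15  0.  ] ang [  0.08   0.12 -37.47]
```

Scaled: -39 degrees / 360 = -0.1083.

Call:
servo_tool(linear=[[0, 0, 0], [0, 0, 0], [0, 0, 0], [0, 0, 0], [0, 0, 0], [0, 0, 0], [0, 0, 0], [0, 0, 0]], angular=[[0, 0, -0.0167], [0, 0, -0.0333], [0, 0, -0.05], [0, 0, -0.0667], [0, 0, -0.0833], [0, 0, -0.0944], [0, 0, -0.1028], [0, 0, -0.1083]], grip=[-1, -1, -1, -1, -1, -1, -1, -1])

```text
clock: 4.82
eef_pos: [0.5997, -0.1729, 0.0999]
eef_rot: [0.774, 3.042, 0.001]
wrist_force: [4.0, 0.1, -3.6]
finger_gap: 0.16
grip_force: 20.4
```

```bash
python3 -c "
from h import *
to(.5985,-.1752,.0998,60)"
```

```text
4.8167 pos [ 0.5997 -0.1729  0.0999] yaz 61.45 q [-0.15  0.39  0.45  1.7  -0.19  1.09  1.43] F [ 4.   0.1 -3.6] T [ 0.09 -1.17 -0.48] gap 13.9 gf 20.4
lin [-0.01 -0.26  0.01] ang [0.08 0.15 1.45]
```

Scaled: -3 degrees / 360 = -0.0083.

Call:
servo_tool(linear=[[0, 0, 0], [0, 0, 0], [0, 0, 0], [0, 0, 0], [0, 0, 0], [0, 0, 0], [0, 0, 0], [0, 0, 0]], angular=[[0, 0, -0.0028], [0, 0, -0.0056], [0, 0, -0.0083], [0, 0, -0.0083], [0, 0, -0.0083], [0, 0, -0.0083], [0, 0, -0.0083], [0, 0, -0.0083]], grip=[-1, -1, -1, -1, -1, -1, -1, -1])

```text
clock: 5.48
eef_pos: [0.5994, -0.1728, 0.0999]
eef_rot: [0.699, 3.06, 0.001]
wrist_force: [4.9, 0.0, -2.7]
finger_gap: 0.169
grip_force: 21.3
```

```bash
python3 -c "
from h import *
to(.5985,-.1752,.0998,60)"
```

```text
5.4833 pos [ 0.5994 -0.1728  0.0999] yaz 64.27 q [-0.14  0.39  0.44  1.7  -0.19  1.09  1.48] F [ 4.9  0.  -2.7] T [ 0.17 -1.24 -0.52] gap 14.7 gf 21.3
lin [-0.02 -0.25  0.01] ang [0.07 0.12 4.27]
```

The torque rise and widening gap mean the dial is at its stop. I'll release and rise.

Scaled: -10 cm / 80 = -0.125, -6 cm / 80 = -0.075.

Call:
servo_tool(linear=[[0, 0, 0], [0, 0, 0], [0, 0, 0], [0, 0, 0], [0, 0, -0.0125], [0, 0, -0.0375], [0, 0, -0.075], [0, 0, -0.125]], angular=[[0, 0, 0], [0, 0, 0], [0, 0, 0], [0, 0, 0], [0, 0, 0], [0, 0, 0], [0, 0, 0], [0, 0, 0]], grip=[-0.6, -0.3, -0.1, -0.1, -0.1, -0.1, -0.1, -0.1])

```text
clock: 6.15
eef_pos: [0.5965, -0.1729, 0.1991]
eef_rot: [-0.699, -3.058, 0.001]
wrist_force: [1.0, 0.4, 0.2]
finger_gap: 0.442
grip_force: 0.0
```

```bash
python3 - <<'E'
from h import *
to(.48,-.01,.20,104.7-180)
to(.48,-.01,.20,14.7)
E
```

```text
6.15 pos [ 0.5965 -0.1729  0.1991] yaz 64.27 q [-0.16  0.31  0.47  1.59 -0.14  1.29  1.45] F [1.  0.4 0.2] T [-0.03 -0.08 -0.01] gap 38.5 gf 0.0
lin [17.57  9.62 -0.04] ang [-3.3000e-01  1.0000e-02  1.3957e+02]
6.15 pos [ 0.5965 -0.1729  0.1991] yaz 64.27 q [-0.16  0.31  0.47  1.59 -0.14  1.29  1.45] F [1.  0.4 0.2] T [-0.03 -0.08 -0.01] gap 38.5 gf 0.0
lin [17.57  9.62 -0.04] ang [-0.19 -0.18 49.57]
```

```bash
python3 - <<'E'
from h import *
to(.4908,.0029,.19,14.7)
E
```

```text
6.15 pos [ 0.5965 -0.1729  0.1991] yaz 64.27 q [-0.16  0.31  0.47  1.59 -0.14  1.29  1.45] F [1.  0.4 0.2] T [-0.03 -0.08 -0.01] gap 38.5 gf 0.0
lin [17.15 11.25  0.96] ang [-0.19 -0.18 49.57]
```

Scaled: 17.1 cm / 80 = 0.2138, 15 cm / 80 = 0.1875, 49.6 degrees / 360 = 0.1378.

Call:
servo_tool(linear=[[0.0263, 0.0175, 0], [0.0538, 0.035, 0], [0.08, 0.0525, 0], [0.1075, 0.07, 0], [0.1338, 0.0875, 0.0025], [0.1613, 0.105, 0.0063], [0.1875, 0.1225, 0.0088], [0.2138, 0.14, 0.0125]], angular=[[0, 0, 0.0167], [0, 0, 0.0333], [0, 0, 0.05], [0, 0, 0.0667], [0, 0, 0.0861], [0, 0, 0.1028], [0, 0, 0.1194], [-0.0006, -0.0006, 0.1378]], grip=[0, 0.2, 0.2, 0.2, 0.2, 0.2, 0.2, 0.2])

```text
clock: 6.82
eef_pos: [0.4921, 0.0027, 0.1904]
eef_rot: [1.923, 2.478, 0.005]
wrist_force: [-0.3, 0.2, 1.5]
finger_gap: 0.602
grip_force: 0.0
```

```bash
python3 - <<'E'
from h import *
import cv2
to(.4908,.0029,.126,14.7)
s=np.ascontiguousarray(eyes.read_camera("side")[:,:,::-1][120:320,230:430]); cv2.imwrite("pics/s2.png",cv2.resize(s,None,fx=3,fy=3,interpolation=2))
E
```

```text
6.8167 pos [0.4921 0.0027 0.1904] yaz 14.38 q [-0.5   0.02  0.41  1.91 -0.01  1.22  0.16] F [-0.3  0.2  1.5] T [-0.08  0.03  0.  ] gap 52.4 gf 0.0
lin [ 0.06 -0.16  6.44] ang [ 0.31  0.1  -0.32]
```

View pics/s2.png

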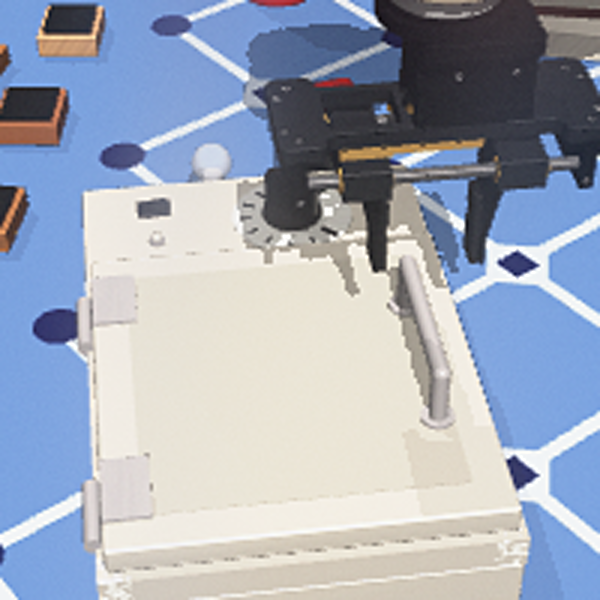

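The fingers straddle the bar, whose ends are at crop px (408,262) and (440,375). Before lifting, I'll check the dial from the top.

```bash
python3 - <<'E'
from h import *
import cv2
s=np.ascontiguousarray(eyes.read_camera("top")[:,:,::-1]); cv2.imwrite("pics/t3.png",cv2.resize(s[195:265,385:475],None,fx=7,fy=7,interpolation=2))
E
```

```text
(no output)
```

View pics/t3.png

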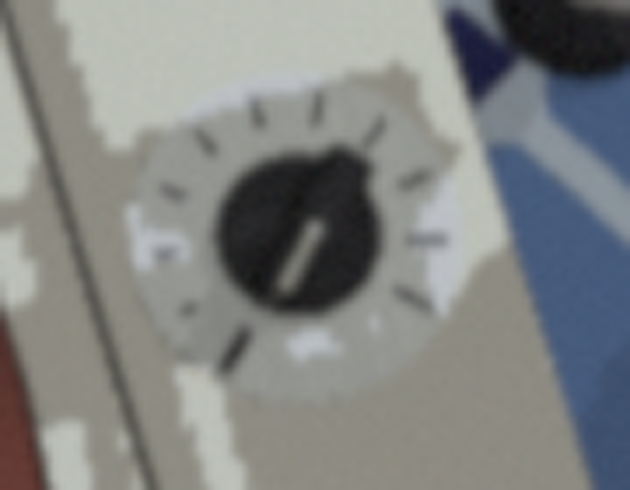

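The pointer line (320,225)→(285,290) is parallel to the thick mark (248,330)→(228,368), so the dial is off. Next I descend on the handle and grip.

Scaled: 6.4 cm / 80 = 0.08, 6.1 cm / 80 = 0.0763, -0.3 degrees / 360 = -0.0008.

Call:
servo_tool(linear=[[0, -0.0013, 0.0125], [0.0013, -0.0025, 0.0275], [0.0013, -0.0025, 0.0438], [0.0013, -0.0025, 0.06], [0.0013, -0.0025, 0.07], [0.0013, -0.0025, 0.0763], [0.0013, -0.0025, 0.08], [0.0013, -0.0025, 0.08]], angular=[[0, 0, 0], [0.0008, 0, -0.0008], [0.0008, 0, -0.0008], [0.0008, 0, -0.0008], [0.0008, 0, -0.0008], [0.0008, 0, -0.0008], [0.0008, 0, -0.0008], [0.0008, 0, -0.0008]], grip=[0.2, 0.2, 0.2, 0.2, 0.2, 0.2, 0.2, 0.2])

```text
clock: 7.58
eef_pos: [0.4907, 0.0019, 0.125]
eef_rot: [1.913, 2.491, -0.004]
wrist_force: [-0.3, -0.4, -0.4]
finger_gap: 0.602
grip_force: 0.0
```

Call:
servo_tool(linear=[[0, 0, 0], [0, 0, 0], [0, 0, 0], [0, 0, 0], [0, 0, 0], [0, 0, 0], [0, 0, 0], [0, 0, 0]], angular=[[0, 0, 0], [0, 0, 0], [0, 0, 0], [0, 0, 0], [0, 0, 0], [0, 0, 0], [0, 0, 0], [0, 0, 0]], grip=[-0.4, -0.8, -1, -1, -1, -1, -1, -1], force=25)

```text
clock: 8.25
eef_pos: [0.4914, 0.0026, 0.1257]
eef_rot: [1.912, 2.491, -0.001]
wrist_force: [3.0, 0.8, -1.8]
finger_gap: 0.129
grip_force: 25.0
```

```bash
python3 - <<'E'
from h import *
to(.4908,.0029,.126,14.75)
E
```

```text
8.25 pos [0.4914 0.0026 0.1257] yaz 14.99 q [-0.49  0.08  0.42  1.98 -0.04  1.08  0.2 ] F [ 3.   0.8 -1.8] T [ 0.08 -0.66 -0.02] gap 11.2 gf 25.0
lin [ 0.05 -0.05 -0.03] ang [0.03 0.11 0.24]
```

Scaled: -7 cm / 80 = -0.0875, -6.2 cm / 80 = -0.0775.

Call:
servo_tool(linear=[[0, 0.0034, -0.0116], [0, 0.0074, -0.0231], [0, 0.0118, -0.0345], [0, 0.0166, -0.0456], [0, 0.0221, -0.0564], [0, 0.0279, -0.0671], [0, 0.0343, -0.0775], [0, 0.041, -0.0875]], angular=[[0, 0, 0], [0, 0, 0], [0, 0, 0], [0, 0, 0], [0, 0, 0], [0, 0, 0], [0, 0, 0], [0, 0, 0]], grip=[-1, -1, -1, -1, -1, -1, -1, -1])

```text
clock: 8.92
eef_pos: [0.522, 0.0106, 0.1959]
eef_rot: [-1.913, -2.491, 0.006]
wrist_force: [-3.0, -3.5, -4.3]
finger_gap: 0.123
grip_force: 25.0
```

```bash
cat >> h.py <<'E'
def arc(t):
    p=np.load("p.npy"); t=np.radians(t); v=U(p,[(.125-.215*np.cos(t)+.058*np.sin(t),.0575,.087+.215*np.sin(t)+.058*np.cos(t)-.019)])[0]
    to(*v,14.75)
E
python3 -c "
from h import *
arc(20);arc(60)"
```

```text
8.9167 pos [0.522  0.0106 0.1959] yaz 14.96 q [-0.5   0.09  0.42  1.83 -0.03  1.24  0.19] F [-3.  -3.5 -4.3] T [-0.76  0.78 -0.09] gap 10.7 gf 25.0
lin [ 0.05  0.06 -0.01] ang [-0.18  0.1   0.21]
8.9167 pos [0.522  0.0106 0.1959] yaz 14.96 q [-0.5   0.09  0.42  1.83 -0.03  1.24  0.19] F [-3.  -3.5 -4.3] T [-0.76  0.78 -0.09] gap 10.7 gf 25.0
lin [-1.000e-02  1.253e+01 -8.760e+00] ang [-0.18  0.1   0.21]
```

Scaled: 5.48 cm / 80 = 0.0685, 2.5 cm / 80 = 0.0313.

Call:
servo_tool(linear=[[0, 0.0073, -0.0099], [0, 0.0148, -0.0193], [0, 0.0229, -0.0284], [0, 0.0313, -0.0371], [0, 0.0401, -0.0455], [0, 0.0493, -0.0535], [0, 0.0586, -0.0611], [0, 0.0685, -0.0683]], angular=[[0, 0, 0], [0, 0, 0], [0, 0, 0], [0, 0, 0], [0, 0, 0], [0, 0, 0], [0, 0, 0], [0, 0, 0]], grip=[-1, -1, -1, -1, -1, -1, -1, -1])

```text
clock: 9.58
eef_pos: [0.5743, 0.0242, 0.2522]
eef_rot: [-1.913, -2.49, 0.006]
wrist_force: [-10.9, -5.3, 8.9]
finger_gap: 0.131
grip_force: 25.0
```

```bash
python3 -c "
from h import *
arc(40);arc(60)"
```

```text
9.5833 pos [0.5743 0.0242 0.2522] yaz 14.92 q [-0.49  0.17  0.42  1.63 -0.07  1.36  0.2 ] F [-10.9  -5.3   8.9] T [-1.1   2.56 -0.03] gap 11.4 gf 25.0
lin [0.07 0.14 0.15] ang [-0.22  0.08  0.17]
9.5833 pos [0.5743 0.0242 0.2522] yaz 14.92 q [-0.49  0.17  0.42  1.63 -0.07  1.36  0.2 ] F [-10.9  -5.3   8.9] T [-1.1   2.56 -0.03] gap 11.4 gf 25.0
lin [ 0.05  7.14 -3.13] ang [-0.22  0.08  0.17]
```

Scaled: 6.94 cm / 80 = 0.0868, 6.01 cm / 80 = 0.0751.

Call:
servo_tool(linear=[[0, 0.0098, -0.0075], [0, 0.0196, -0.0144], [0, 0.0303, -0.0205], [0, 0.0411, -0.0259], [0, 0.0523, -0.0308], [0, 0.0636, -0.0351], [0, 0.0751, -0.039], [0, 0.0868, -0.0425]], angular=[[0, 0, 0], [0, 0, 0], [0, 0, 0], [0, 0, 0], [0, 0, 0], [0, 0, 0], [0, 0, 0], [0, 0, 0]], grip=[-1, -1, -1, -1, -1, -1, -1, -1])

```text
clock: 10.25
eef_pos: [0.6431, 0.0421, 0.2857]
eef_rot: [1.913, 2.489, -0.004]
wrist_force: [-2.9, -5.0, 5.1]
finger_gap: 0.128
grip_force: 25.0
```

Call:
servo_tool(linear=[[0, 0, 0], [0, 0, 0], [0, 0, 0], [0, 0, 0], [0, 0, 0], [0, 0, 0], [0, 0, 0], [0, 0, 0]], angular=[[0, 0, 0], [0, 0, 0], [0, 0, 0], [0, 0, 0], [0, 0, 0], [0, 0, 0], [0, 0, 0], [0, 0, 0]], grip=[-1, -1, -1, -1, -1, -1, -1, -1])

```text
clock: 10.92
eef_pos: [0.6428, 0.0421, 0.2855]
eef_rot: [1.913, 2.489, -0.002]
wrist_force: [-1.7, -4.9, 3.7]
finger_gap: 0.13
grip_force: 25.0
```

```bash
python3 - <<'E'
from h import *
import cv2
arc(60)
a=np.ascontiguousarray(eyes.read_camera("side")[:,:,::-1]);cv2.imwrite("pics/s4.png",cv2.resize(a[60:360,200:500],(600,600),interpolation=2))
p=np.load("p.npy")
for t in (56,60,64):
  c,s=np.cos(np.radians(t)),np.sin(np.radians(t))
  q=U(p,[(.125-.25*c+.02*s,.195,.087+.25*s+.02*c),(.125-.25*c,.195,.087+.25*s),(.125-.25*c+.02*s,-.08,.087+.25*s+.02*c)])
  print(t,((proj("side",q)-[200,60])*2).round(1).tolist())
E
```

```text
10.9167 pos [0.6428 0.0421 0.2855] yaz 14.92 q [-0.46  0.31  0.43  1.4  -0.13  1.46  0.22] F [-1.7 -4.9  3.7] T [-1.15  0.47  0.01] gap 11.3 gf 25.0
lin [0.09 0.07 0.23] ang [0.02 0.17 0.17]
56 [[266.5, 294.5], [288.3, 304.2], [225.9, 117.4]]
60 [[245.7, 287.8], [268.9, 296.3], [209.3, 110.9]]
64 [[223.7, 282.3], [248.3, 289.5], [192.1, 105.4]]
```

View pics/s4.png

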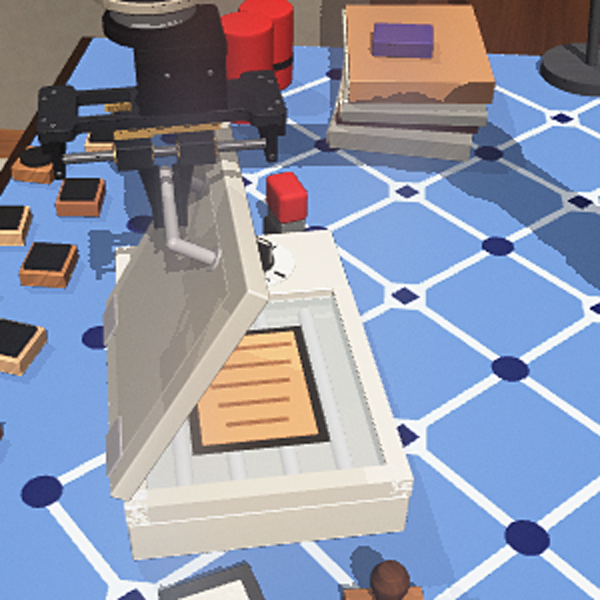

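The lid's near top corners at (245,289) and (268,296) match the 60° prediction of (245.7,287.8) and (268.9,296.3). The bar is held and the stamps look undisturbed, so I'll hand it in.

```bash
python3 -c "
from plant import order
print(order.sign_off())"
```

```text
the job is handed in; nothing more can be done
None
```

The timer dial is back at its off stop, turned while the lid was still shut; the gripper is now holding the lid about 60 degrees open, and the job is handed in.

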